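# Open the double-latched button case

## Robot

A 6-joint arm with a two-finger parallel gripper is mounted at the origin on the work surface. World frame = base frame: x ahead of the robot, y to its left, z up, the work surface at z = 0. Lengths are in m, angles in rad, forces in N, time in s.
With the tool pointing down it reaches from about 0.25 to 0.775 m from the base axis. Payload 4 kg.
Tool frame: the origin (TCP) lies midway between the tips of the shut fingers; the grasp point (between the pads) lies 19 mm behind it (robot.grasp_offset is the distance from the TCP to the grasp point, in m); z points along the fingers, y is the direction in which the jaws open and shut (so a half turn about z gives the same grasp; the last joint's range is limited). The gripper opens to 94 mm and grips with 3 to 60 N. Pads are 16 mm wide; open, the fingers measure 119 mm over their backs; the gripper's body (75 mm by 177 mm) begins 78 mm behind the grasp point.
Start: joints at [0.999, 0.087, 1.371, -0, 1.684, -0.103], TCP at [0.249, 0.491, 0.206] pointing down, gripper open.
Joint ranges: [-3.1, 3.1], [-0.76, 2.03], [0.27, 2.55], [-1.08, 4.22], [0.17, 2.65], [-2.57, 2.57]. Speed limits (rad/s): [2.79, 2.79, 3.14, 3.14, 3.14, 3.14].

## Interface

Orientations are given as [roll, pitch, yaw] about the fixed x, y, z axes, in that order (R = Rz(yaw) Ry(pitch) Rx(roll)).
In Python, from bench import status, viewer, order, robot gives the robot as it stands. The module is installed in compiled form; this text tells all that it offers.
- The arm moves only by the tool move_arm, never from a script. Its argument "targets" is a list of rows, each a list of 3 entries, a list of its own where there are three numbers: the shift along the tool's x, y, z in mm, then the turn, a rotation vector about the tool's x, y, z in degrees, then the opening, from -1 (shut) to 1 (fully open). A call has 1 to 20 rows; each row is the pose to reach, as a shift and turn from the pose commanded when the call began, along the tool's axes at that moment; what a row does not reach only later rows make up. A row lasts 1/8 s, in which the tool goes at most 62.5 mm and 10.7 degrees, less where a joint would pass 70% of its speed; a pose out of reach is approached as far as the arm can. A call with a gripper value outside its range is refused whole. The fingers move at their own pace and stop on an object; the grip force is fixed at half the most. Time passes only in rows, so rows that repeat a pose let the fingers close. It gives the time, the measured TCP pose, the force and the opening at its end, in the units of the state.
- status.get_obs(): the state, without advancing time (a new reading comes with each control period).
- viewer.snapshot(name): name is "scene" or "top" or "wrist"; returns the picture (400x640x3 uint8, red, green, blue); there is no depth.
- viewer.camera_model(name): a dict with "K" (3x3 intrinsics, pixels), "D" ([k1, k2, p1, p2, k3] as OpenCV has them; the pictures are not rectified), "xyz" and "attitude" of the camera in the world; the wrist camera has in their place "T_tool_cam" (4x4, takes a point from camera to tool coordinates, whose origin is the TCP and whose axes are the flange's). Camera axes: x right, y up, looking along -z (the intrinsics and any distortion apply to the point x, -y, -z); pixel columns grow to the right and rows downward; lengths in m; the calibration is good to about 2 mm. A picture is of the moment at which its call begins: read the wrist's pose just before it. camera_model takes no time and is no camera call.
- order.close_job(): hands the job in, once; it reports no verdict.
The state is a dict: "time": time; "joint_positions": joint angles; "qvel": joint speeds; "joint_torque": joint torques, N m; "tool_pos": TCP position; "ee_rot": TCP orientation; "wrist_force": force on the tool from outside, world axes, zero at the start; "wrist_torque": the same for the moment, N m; "width": finger opening in m.
Only numpy, scipy, OpenCV 4.12 (cv2) and the standard library are available. Lean on these libraries where they do the work, as an engineer would, in place of code of your own. Each camera call takes 0.05 s, during which the arm holds its last target. There are 200 camera calls.

## Task

Open the yellow button case on the counter: draw its red bolt fully back off the lid, then lift the lid a little by its handle until the hidden safety catch holds it, and leave it there. Feel along under the raised front edge for the catch and push it aside towards the bolt's end of the case until it is clear of the lid (20 to 25 mm), forcing neither the lid nor the catch. Then swing the lid wide open, let go of it, and leave the other things on the counter where they are.

Things in the scene. Friction and masses are not known exactly. Their poses are not given: they have to be found in the camera images.
- case: Yellow button case fixed on the counter, its front turned to the robot's right: a box 180 mm deep (x), 240 wide (y), 108 high with its lid, plus a solid end block of that height on its left end (y 123 to 195 mm). Origin on the counter under the box's centre; x points from its front to the hinge at its back, y to the left as one faces its front, z up.
- front_edge (a point): Point on the front wall's flat outer face (case x = -90 mm), in the middle of the front (case y = 0), 76 mm above the counter, level with the middle of the hidden catch's tab. Axes as the case's.
- skirt (a point): Middle of the lower edge of the lid's front skirt, a yellow strip 4 mm thick across the whole front that hides the catch. Lid shut: 59 mm above the counter, 27 mm in front of the wall. Lid raised to where the catch holds it: about 116 mm above the counter, 32 mm in front of the wall, so that fingers slanted about 45 degrees (pointing forward and down) get under it to the wall.
- case_hinge (a point): Middle of the lid's hinge line, 92 mm behind the case's centre (case x = +92 mm), 105 mm above the counter. The line runs along the case's y.
- lid (a joint): Lid angle in rad: 0 shut, grows as the front rises, stop at 1.3. Clear panel in a yellow frame, 0.25 to 0.35 kg, on a stiff hinge: it stays where it is left; moving it takes 7 to 9 N at the handle. With the bolt drawn back it rises to about 0.27 (40 mm at the handle), where the hidden catch stops it hard until slid aside; pulling over 40 N against the catch breaks it.
- lid_handle (a point): Middle of the black bar handle on the lid: round bar 12 mm in diameter, 90 mm long along the case's y, its centre 37 mm above the lid's top face; with the lid shut 147 mm in front of the hinge line and 40 mm above it. Its frame turns with the lid (z is the lid's normal, y the case's y).
- bolt (a joint): Primary latch: travel in m of the steel bolt on the left end block, 0 to 0.006 at the start (over the lid), growing as it slides left (case +y), stop at 0.030; clear of the lid from 0.021. It slides with about 3 N and stays where it is left.
- bolt_grip (a point): Centre of the bolt's upright red grip: 30 mm along the case's x, 10 mm thick along y, 40 mm tall (118 to 158 mm above the counter); moves with the bolt.
- catch (a joint): Hidden catch: swing in rad of its red upright pin, 0 = holding, lid free from 0.48 (pin pushed 20 mm left along the front wall, case +y), hard stop at 0.62 (25 mm). The pin is 12 mm thick, 66 to 86 mm above the counter, its axis 15 to 17 mm in front of the wall; at 0 the axis is anywhere from case y = -48 to +23 mm: find it by feel. 4 to 8 N moves it; it stays; over 25 N bends it.

How it is judged:
By the outcome, as a careful person would: the job done as asked, in the order asked, and still so for the second after the job is handed in, with the robot touching nothing.
It also fails if it takes over 72 s, if anything falls off the work surface, if the arm or the gripper's body presses on something with over 40 N, if the wrist force passes 120 N, or if a joint passes its speed limit or range.

## Working session

There is one attempt and no reset: what is moved stays moved. The work goes in short steps, Python scripts to look and compute and a tool call to move; the robot and the scene stay as the last step left them, time stands still between calls to the robot, and variables do not carry over. Pictures are saved under pics/ and viewed, about 8 in all and at most 12, crops included, and the job is handed in when it is done.

Besides the shell and the picture viewer there is one more tool, called as name([rows], argument=value, ...), one row to a line, values as JSON. move_arm: Moves the arm, as the interface text tells. Its arguments: {"type":"object","properties":{"targets":{"type":"array"}},"required":["targets"]}

```bash
mkdir -p pics; python3 - <<'E'
from bench import status, viewer
import cv2,numpy as np
print(status.get_obs())
np.set_printoptions(precision=4,suppress=True)
for n in("scene","top"):
    im=viewer.snapshot(n); cv2.imwrite(f"pics/{n}0.png",im[:,:,::-1])
for n in("scene","top","wrist"): print(n,viewer.camera_model(n))
E
```

```text
{'time': 0.0, 'joint_positions': array([ 9.98891903e-01,  8.79265450e-02,  1.37224445e+00, -5.53357253e-05,
        1.68355476e+00, -1.03108901e-01]), 'qvel': array([ 0.00084052, -0.00181737, -0.00109847,  0.00071091, -0.00019699,
       -0.00084302]), 'joint_torque': array([-9.79897304e-04, -3.40186644e+01, -3.02425110e+01,  7.15620769e-02,
        3.30560503e-02, -1.63175068e-04]), 'tool_pos': array([0.24823039, 0.49019546, 0.20432468]), 'ee_rot': array([-3.13946523e+00, -1.64846067e-04,  2.67279079e+00]), 'wrist_force': array([-0.42291789,  0.07203841, -0.47733164]), 'wrist_torque': array([ 0.002356  , -0.02097724,  0.02383476]), 'width': 0.09415237145734076}
scene {'K': array([[394.112 ,   0.    , 319.6475],
       [  0.    , 394.112 , 196.6317],
       [  0.    ,   0.    ,   1.    ]]), 'D': array([-0.0752,  0.    ,  0.    ,  0.    ,  0.    ]), 'xyz': array([0.9175, 0.4069, 0.5152]), 'attitude': array([ 0.9052, -0.0162,  2.3354])}
top {'K': array([[478.7162,   0.    , 330.5877],
       [  0.    , 478.7162, 199.7447],
       [  0.    ,   0.    ,   1.    ]]), 'D': array([-0.0877,  0.    ,  0.    ,  0.    ,  0.    ]), 'xyz': array([0.51  , 0.0529, 0.8279]), 'attitude': array([ 0.0265, -0.0124, -1.601 ])}
wrist {'K': array([[331.2058,   0.    , 317.0501],
       [  0.    , 331.2058, 199.0443],
       [  0.    ,   0.    ,   1.    ]]), 'D': array([-0.0533,  0.    ,  0.    ,  0.    ,  0.    ]), 'T_tool_cam': array([[-0.0019,  0.9688,  0.2477,  0.072 ],
       [ 1.    ,  0.0019,  0.0004,  0.0004],
       [-0.0001,  0.2477, -0.9688, -0.1798],
       [ 0.    ,  0.    ,  0.    ,  1.    ]])}
```

View pics/scene0.png

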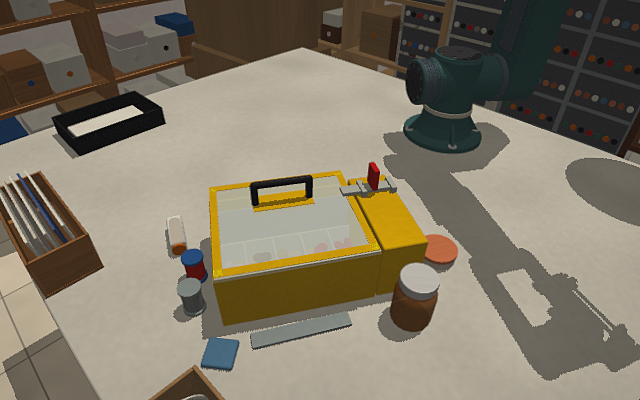

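View pics/top0.png

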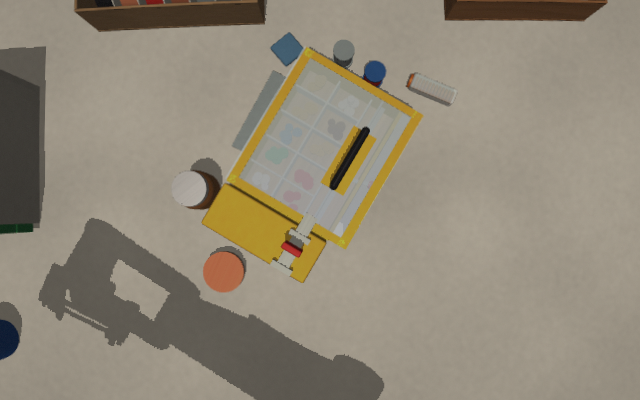

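The top view shows the lid with corners near (310,48), (421,113), (345,245) and (228,180). The handle runs from (366,129) to (333,188), and the red bolt grip is near (291,249). The front faces image right (world -y), with the end block towards the robot.

```bash
cat > h.py <<'E'
import numpy as np,cv2
from bench import status,viewer
from scipy.spatial.transform import Rotation as R
np.set_printoptions(precision=4,suppress=True)
def cam(n,obs=None):
    m=viewer.camera_model(n)
    if n=="wrist":
        T=np.eye(4);T[:3,:3]=R.from_euler('xyz',obs['ee_rot']).as_matrix();T[:3,3]=obs['tool_pos'];T=T@m['T_tool_cam']
        return m,T[:3,:3],T[:3,3]
    return m,R.from_euler('xyz',m['attitude']).as_matrix(),np.array(m['xyz'])
def ray(c,px):
    m,Rm,o=c
    p=cv2.undistortPoints(np.array(px,float).reshape(-1,1,2),m['K'],m['D']).reshape(-1,2)
    return o,np.c_[p[:,0],-p[:,1],-np.ones(len(p))]@Rm.T
def plane(c,px,z):
    o,d=ray(c,px); return o+d*((z-o[2])/d[:,2])[:,None]
def meet(c1,p1,c2,p2):
    o1,d1=ray(c1,p1);o2,d2=ray(c2,p2);d1=d1[0];d2=d2[0]
    s=np.linalg.lstsq(np.c_[d1,-d2],o2-o1,rcond=None)[0];a=o1+s[0]*d1;b=o2+s[1]*d2
    return (a+b)/2,np.linalg.norm(a-b)
E
python3 - <<'E'
from h import *
t=cam("top");s=cam("scene")
im=cv2.imread("pics/top0.png");hsv=cv2.cvtColor(im,cv2.COLOR_BGR2HSV)
yel=cv2.inRange(hsv,(18,150,80),(34,255,255))
yel=cv2.morphologyEx(yel,cv2.MORPH_CLOSE,np.ones((3,3)))
cs=max(cv2.findContours(yel,cv2.RETR_EXTERNAL,cv2.CHAIN_APPROX_NONE)[0],key=cv2.contourArea)
print("poly",cv2.approxPolyDP(cs,5,True).reshape(-1,2).tolist())
L=plane(t,[(310,48),(421,113),(345,245),(228,180)],.108);print(L);print([np.linalg.norm(L[i]-L[i-1]) for i in range(4)])
dk=cv2.inRange(im,(0,0,0),(45,45,45));dk[:, :320]=0;dk[:120]=0;dk[195:]=0;dk[:,380:]=0
c=max(cv2.findContours(dk,0,1)[0],key=cv2.contourArea);r=cv2.minAreaRect(c);b=cv2.boxPoints(r);print("handle",r)
i=np.argsort(b[:,1]);e=np.array([b[i[:2]].mean(0),b[i[2:]].mean(0)])
H=plane(t,e,.146);print(H,H.mean(0),np.linalg.norm(H[0]-H[1]),np.degrees(np.arctan2(*(H[1]-H[0])[[1,0]])))
for n,f,box in(("top",im,(260,220,330,280)),("scene",cv2.imread("pics/scene0.png"),(350,150,400,200))):
    h=cv2.cvtColor(f,cv2.COLOR_BGR2HSV);m=cv2.inRange(h,(0,150,60),(8,255,255))|cv2.inRange(h,(172,150,60),(180,255,255))
    k=np.zeros_like(m);x0,y0,x1,y1=box;k[y0:y1,x0:x1]=m[y0:y1,x0:x1]
    q=max(cv2.findContours(k,0,1)[0],key=cv2.contourArea);print(n,cv2.minAreaRect(q),cv2.boundingRect(q))
    if n=="top":pt=cv2.minAreaRect(q)[0]
    else:ps=cv2.minAreaRect(q)[0]
print("bolt",plane(t,[pt],.15),meet(t,pt,s,ps))
E
```

```text
poly [[308, 48], [203, 224], [269, 263], [278, 258], [287, 232], [302, 216], [238, 175], [309, 58], [411, 119], [343, 235], [314, 225], [311, 241], [290, 267], [301, 282], [326, 239], [346, 247], [422, 116]]
[[ 0.762   0.0679  0.108 ]
 [ 0.6569 -0.0984  0.108 ]
 [ 0.4602  0.0238  0.108 ]
 [ 0.5632  0.1972  0.108 ]]
[np.float64(0.23713006674299741), np.float64(0.1966795962688249), np.float64(0.23162726104331172), np.float64(0.20170136176772327)]
handle ((349.0103759765625, 157.80406188964844), (7.567404270172119, 70.3183822631836), 30.78414535522461)
[[ 0.6298 -0.0115  0.146 ]
 [ 0.5445  0.0428  0.146 ]] [0.5872 0.0157 0.146 ] 0.10110635556663834 147.5264181817217
top ((291.5294189453125, 248.61761474609375), (20.4083309173584, 8.403430938720703), 30.963754653930664) (282, 241, 20, 16)
scene ((373.3689880371094, 175.57241821289062), (10.795912742614746, 26.989784240722656), 4.763641834259033) (368, 162, 12, 28)
bolt [[0.4603 0.1013 0.15  ]] (array([0.4595, 0.1019, 0.1364]), np.float64(0.0008638711595539237))
```

The measured points agree with the given sizes:

| Quantity | Value |
|---|---|
| Case yaw | ex at about 57.6° |
| Case origin | about (0.6165, 0.062) |
| Bolt grip | case (-50, 153), z 0.136 |

Next I hover above the bolt with the jaws along case y.

move_arm([
  [[-365,-251,-45],[0,0,95.5],1],
  [[-365,-251,-45],[0,0,95.5],1],
  [[-365,-251,-45],[0,0,95.5],1],
  [[-365,-251,-45],[0,0,95.5],1],
  [[-365,-251,-45],[0,0,95.5],1],
  [[-365,-251,-45],[0,0,95.5],1],
  [[-365,-251,-45],[0,0,95.5],1],
  [[-365,-251,-45],[0,0,95.5],1],
  [[-365,-251,-45],[0,0,95.5],1],
  [[-365,-251,-45],[0,0,95.5],1],
  [[-365,-251,-45],[0,0,95.5],1],
  [[-365,-251,-45],[0,0,95.5],1],
])

```text
time: 1.6
tool_pos: [0.4605, 0.1021, 0.2504]
ee_rot: [-3.141, 0.0, 1.008]
wrist_force: [-0.0, 0.2, 0.8]
width: 0.094
```

```bash
python3 - <<'E'
from h import *
o=status.get_obs();print(o['tool_pos'],o['ee_rot'],o['joint_positions'],o['time'],o['wrist_force'])
im=viewer.snapshot("wrist");cv2.imwrite("pics/w1.png",im[:,:,::-1])
E
```

```text
[0.4605 0.1021 0.2504] [-3.1415  0.      1.008 ] [ 0.0979 -0.0925  1.4618  0.      1.7724  0.6607] 1.6 [-0.028   0.2069  0.7536]
```

View pics/w1.png

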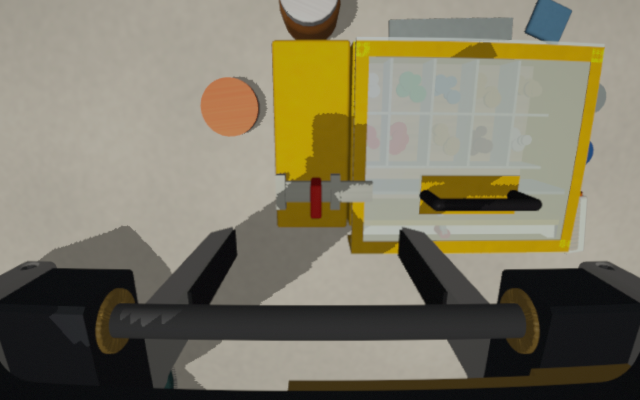

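The wrist view shows the red grip at about (316,198) between the open fingers. The handle runs from (428,198) to (535,204), and the case edges line up with the image to within about 1°.

```bash
python3 - <<'E'
from h import *
o=status.get_obs();o['tool_pos']=np.array([.4605,.1021,.2504]);w=cam("wrist",o)
im=cv2.imread("pics/w1.png");h=cv2.cvtColor(im,cv2.COLOR_BGR2HSV)
m=(cv2.inRange(h,(0,150,60),(8,255,255))|cv2.inRange(h,(172,150,60),(180,255,255)));m[:, :300]=0;m[:,335:]=0;m[:160]=0;m[230:]=0
x=cv2.boundingRect(m);print("red",x)
T=plane(w,[(x[0]+x[2]/2,x[1]+2),(x[0]+x[2]/2,x[1]+x[3]-2)],.15);print(T,T.mean(0))
H=plane(w,[(430,204),(538,204)],.146);print("handle",H,H.mean(0),np.degrees(np.arctan2(*(H[0]-H[1])[[1,0]])))
C=plane(w,[(277,227),(350,227),(273,41),(349,41),(352,252),(357,40),(604,45),(573,250)],.108);print(C)
ori=np.array([.6165,.0621]);a=np.radians(57.6);E=np.array([[np.cos(a),np.sin(a)],[-np.sin(a),np.cos(a)]])
for P in(T.mean(0),H.mean(0),*H,*C):print(((P[:2]-ori)@E.T*1000).round(1))
E
```

```text
red (311, 178, 10, 40)
[[0.4686 0.1176 0.15  ]
 [0.4513 0.0902 0.15  ]] [0.46   0.1039 0.15  ]
handle [[ 0.5427  0.044   0.146 ]
 [ 0.6274 -0.0099  0.146 ]] [0.5851 0.017  0.146 ] 147.57131413126166
[[ 0.404   0.0907  0.108 ]
 [ 0.4673  0.0506  0.108 ]
 [ 0.5     0.2399  0.108 ]
 [ 0.5581  0.203   0.108 ]
 [ 0.4549  0.0257  0.108 ]
 [ 0.5647  0.1998  0.108 ]
 [ 0.7646  0.0754  0.108 ]
 [ 0.6586 -0.1032  0.108 ]]
[-48.6 154.6]
[-54.9   2.4]
[-54.9  52.6]
[-54.9 -47.8]
[-89.7 194.8]
[-89.7 119.8]
[ 87.7 193.6]
[ 87.6 124.8]
[-117.4  117. ]
[ 88.5 117.5]
[  90.5 -117.9]
[-117.  -124.1]
```

move_arm([
  [[0,-1,58],[0,0,0],0.6],
  [[0,-1,105],[0,0,0],0.0],
  [[0,-1,116],[0,0,0],-0.3],
  [[0,-1,116],[0,0,0],-1],
  [[0,-1,116],[0,0,0],-1],
  [[0,-1,116],[0,0,0],-1],
  [[0,-1,116],[0,0,0],-1],
  [[0,-1,116],[0,0,0],-1],
])

```text
time: 2.65
tool_pos: [0.4601, 0.1024, 0.1349]
ee_rot: [3.141, -0.001, 1.006]
wrist_force: [-0.0, -0.2, 0.4]
width: 0.0174
```

move_arm([
  [[0,0,0],[0,0,0],-1],
  [[0,0,0],[0,0,0],-1],
  [[0,-4,0],[0,0,0],-1],
  [[0,-10,0],[0,0,0],-1],
  [[0,-16,0],[0,0,0],-1],
  [[0,-20,0],[0,0,0],-1],
  [[0,-22,0],[0,0,0],-1],
  [[0,-22,0],[0,0,0],-1],
])

```text
time: 3.65
tool_pos: [0.441, 0.1143, 0.1346]
ee_rot: [-3.141, -0.0, 1.006]
wrist_force: [0.9, -0.9, 2.2]
width: 0.0097
```

move_arm([
  [[0,-1,0],[0,0,0],-1],
  [[0,-2,0],[0,0,0],-1],
  [[0,-2,0],[0,0,0],-1],
])

```text
time: 4.03
tool_pos: [0.4397, 0.1152, 0.1347]
ee_rot: [3.141, -0.0, 1.006]
wrist_force: [3.0, -2.0, 2.4]
width: 0.0099
```

move_arm([
  [[0,-1,0],[0,0,0],-1],
  [[0,-2,0],[0,0,0],-1],
  [[0,-2,0],[0,0,0],-1],
])

```text
time: 4.4
tool_pos: [0.4379, 0.1163, 0.1346]
ee_rot: [3.142, -0.0, 1.006]
wrist_force: [1.7, -2.5, 2.3]
width: 0.0102
```

move_arm([
  [[0,-1,0],[0,0,0],-1],
  [[0,-1.5,0],[0,0,0],-1],
  [[0,-1.5,0],[0,0,0],-1],
])

```text
time: 4.78
tool_pos: [0.4367, 0.1171, 0.1347]
ee_rot: [3.141, -0.0, 1.006]
wrist_force: [1.6, -2.3, 3.3]
width: 0.0099
```

move_arm([
  [[0,-1,0],[0,0,0],-1],
  [[0,-1.5,0],[0,0,0],-1],
  [[0,-1.5,0],[0,0,0],-1],
])

```text
time: 5.15
tool_pos: [0.4361, 0.1175, 0.1347]
ee_rot: [3.14, -0.0, 1.006]
wrist_force: [3.3, -4.8, 3.0]
width: 0.0099
```

move_arm([
  [[0,-1,0],[0,0,0],-1],
  [[0,-1.5,0],[0,0,0],-1],
  [[0,-1.5,0],[0,0,0],-1],
])

```text
time: 5.52
tool_pos: [0.436, 0.1175, 0.1347]
ee_rot: [3.137, -0.0, 1.005]
wrist_force: [6.5, -5.2, 0.3]
width: 0.01
```

The bolt is at its stop: it no longer moves at 8 N, after about 28.5 mm of travel. I release it, rise and go to the handle.

move_arm([
  [[0,2.5,0],[0,0,0],-1],
  [[0,2.5,0],[0,0,0],0],
  [[0,2.5,0],[0,0,0],0.5],
  [[0,2.5,0],[0,0,0],0.5],
  [[0,2.5,-60],[0,0,0],0.5],
  [[0,2.5,-106],[0,0,0],0.5],
  [[-5.5,184.5,-106],[0,0,-90],0.5],
  [[-5.5,184.5,-106],[0,0,-90],0.5],
  [[-5.5,184.5,-106],[0,0,-90],0.5],
  [[-5.5,184.5,-106],[0,0,-90],0.5],
  [[-5.5,184.5,-106],[0,0,-90],0.5],
  [[-5.5,184.5,-106],[0,0,-90],0.5],
  [[-5.5,184.5,-106],[0,0,-90],0.5],
  [[-5.5,184.5,-106],[0,0,-90],0.5],
  [[-5.5,184.5,-106],[0,0,-90],0.5],
  [[-5.5,184.5,-106],[0,0,-90],0.5],
  [[-5.5,184.5,-106],[0,0,-90],0.5],
])

```text
time: 7.65
tool_pos: [0.5869, 0.0155, 0.2402]
ee_rot: [-3.142, -0.001, 2.576]
wrist_force: [-0.3, -0.1, 0.5]
width: 0.0711
```

```bash
python3 - <<'E'
from h import *
o=status.get_obs();print(o['tool_pos'],o['ee_rot'],o['joint_positions'],o['time'])
im=viewer.snapshot("wrist");cv2.imwrite("pics/w2.png",im[:,:,::-1])
E
```

```text
[0.5869 0.0155 0.2402] [-3.1416 -0.0007  2.576 ] [-0.0704  0.1672  1.2136  0.0003  1.7614 -1.0755] 7.65
```

View pics/w2.png

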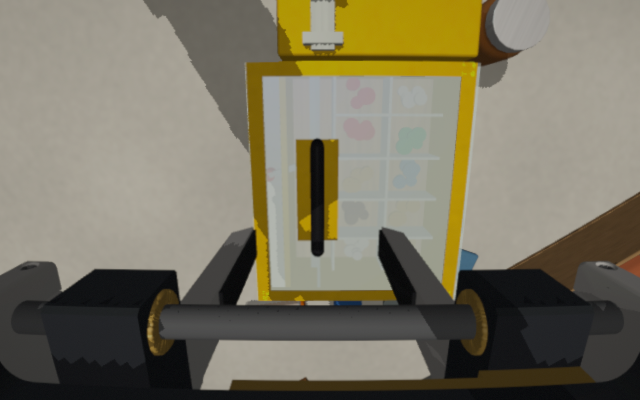

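The handle is centred between the fingers at column 317, and the bolt's end at (322,45) is off the lid, whose edge is at row 62. I descend and grip.

move_arm([
  [[0,0,60],[0,0,0],0.3],
  [[0,0,105],[0,0,0],0.0],
  [[0,0,114],[0,0,0],-0.4],
  [[0,0,114],[0,0,0],-1],
  [[0,0,114],[0,0,0],-1],
  [[0,0,114],[0,0,0],-1],
  [[0,0,114],[0,0,0],-1],
  [[0,0,114],[0,0,0],-1],
])

```text
time: 8.7
tool_pos: [0.588, 0.0148, 0.1287]
ee_rot: [3.141, 0.003, 2.577]
wrist_force: [-0.8, -1.3, 6.9]
width: 0.0109
```

move_arm([
  [[0,0,0],[0,0,0],-1],
  [[0,1,-3.5],[0,0,0],-1],
  [[0,2.5,-7],[0,0,0],-1],
  [[0,3.7,-10.5],[0,0,0],-1],
  [[0,5,-14],[0,0,0],-1],
  [[0,5,-14],[0,0,0],-1],
])

```text
time: 9.45
tool_pos: [0.5892, 0.0171, 0.1379]
ee_rot: [-3.136, -0.0, 2.575]
wrist_force: [2.6, -6.5, -6.9]
width: 0.0114
```

move_arm([
  [[0,1.4,-3.5],[0,0,0],-1],
  [[0,2.9,-7],[0,0,0],-1],
  [[0,4.5,-10.5],[0,0,0],-1],
  [[0,6.2,-14],[0,0,0],-1],
  [[0,6.2,-14],[0,0,0],-1],
])

```text
time: 10.07
tool_pos: [0.5921, 0.0216, 0.152]
ee_rot: [-3.134, -0.001, 2.575]
wrist_force: [1.2, -8.2, -5.9]
width: 0.0111
```

move_arm([
  [[0,1,-2],[0,0,0],-1],
  [[0,2,-4],[0,0,0],-1],
  [[0,2,-4],[0,0,0],-1],
])

```text
time: 10.45
tool_pos: [0.5929, 0.023, 0.1557]
ee_rot: [-3.134, -0.001, 2.575]
wrist_force: [2.8, -8.5, -5.5]
width: 0.011
```

move_arm([
  [[0,1,-2],[0,0,0],-1],
  [[0,2.2,-4],[0,0,0],-1],
  [[0,2.2,-4],[0,0,0],-1],
])

```text
time: 10.82
tool_pos: [0.594, 0.0247, 0.1598]
ee_rot: [-3.133, -0.001, 2.574]
wrist_force: [0.7, -8.3, -5.6]
width: 0.0111
```

move_arm([
  [[0,0.5,-1],[0,0,0],-1],
  [[0,1.1,-2],[0,0,0],-1],
  [[0,1.1,-2],[0,0,0],-1],
])

```text
time: 11.2
tool_pos: [0.5945, 0.0255, 0.1617]
ee_rot: [-3.133, -0.001, 2.574]
wrist_force: [0.6, -8.7, -4.9]
width: 0.011
```

move_arm([
  [[0,0.5,-1],[0,0,0],-1],
  [[0,1.1,-2],[0,0,0],-1],
  [[0,1.1,-2],[0,0,0],-1],
])

```text
time: 11.58
tool_pos: [0.595, 0.0263, 0.1636]
ee_rot: [-3.133, -0.001, 2.574]
wrist_force: [-0.2, -7.8, -5.5]
width: 0.0112
```

move_arm([
  [[0,0.5,-1],[0,0,0],-1],
  [[0,1.1,-2],[0,0,0],-1],
  [[0,1.1,-2],[0,0,0],-1],
])

```text
time: 11.95
tool_pos: [0.5956, 0.0273, 0.1656]
ee_rot: [-3.133, -0.001, 2.574]
wrist_force: [-0.1, -9.0, -5.9]
width: 0.0108
```

move_arm([
  [[0,0.5,-1],[0,0,0],-1],
  [[0,0.5,-1],[0,0,0],-1],
])

```text
time: 12.2
tool_pos: [0.5959, 0.0277, 0.1667]
ee_rot: [-3.133, -0.001, 2.574]
wrist_force: [-0.5, -9.3, -6.3]
width: 0.0112
```

move_arm([
  [[0,0.5,-1],[0,0,0],-1],
  [[0,0.5,-1],[0,0,0],-1],
])

```text
time: 12.45
tool_pos: [0.5962, 0.0282, 0.1677]
ee_rot: [-3.133, -0.001, 2.574]
wrist_force: [0.2, -8.3, -5.6]
width: 0.0109
```

move_arm([
  [[0,0.5,-1],[0,0,0],-1],
  [[0,0.5,-1],[0,0,0],-1],
])

```text
time: 12.7
tool_pos: [0.5965, 0.0287, 0.1685]
ee_rot: [-3.133, -0.001, 2.574]
wrist_force: [1.1, -8.4, -5.5]
width: 0.0116
```

move_arm([
  [[0,0.6,-1],[0,0,0],-1],
  [[0,0.6,-1],[0,0,0],-1],
])

```text
time: 12.95
tool_pos: [0.5966, 0.0288, 0.169]
ee_rot: [-3.132, -0.002, 2.574]
wrist_force: [-0.1, -9.6, -7.0]
width: 0.0112
```

move_arm([
  [[0,0.6,-1],[0,0,0],-1],
  [[0,0.6,-1],[0,0,0],-1],
])

```text
time: 13.2
tool_pos: [0.5966, 0.0289, 0.1691]
ee_rot: [-3.131, -0.003, 2.574]
wrist_force: [0.7, -10.9, -9.3]
width: 0.0112
```

The catch is holding: force is up to 14 N and the motion has stopped at about 0.27 rad. I relax, release, go up and turn to the feeling posture in front of the case.

move_arm([
  [[0,-1,2],[0,0,0],-1],
  [[0,-1,2],[0,0,0],-0.5],
  [[0,-1,2],[0,0,0],0],
  [[0,-1,2],[0,0,0],0.2],
  [[0,0,-50],[0,0,0],0.2],
  [[0,0,-107],[0,0,0],0.2],
  [[-40,-62,-107],[0,0,0],-1],
  [[-75,-139,-107],[-35.2,35.2,84.9],-1],
  [[-75,-139,-107],[-35.2,35.2,84.9],-1],
  [[-75,-139,-107],[-35.2,35.2,84.9],-1],
  [[-75,-139,-107],[-35.2,35.2,84.9],-1],
  [[-75,-139,-107],[-35.2,35.2,84.9],-1],
  [[-75,-139,-107],[-35.2,35.2,84.9],-1],
  [[-75,-139,-107],[-35.2,35.2,84.9],-1],
  [[-75,-139,-107],[-35.2,35.2,84.9],-1],
  [[-75,-139,-107],[-35.2,35.2,84.9],-1],
  [[-75,-139,-107],[-35.2,35.2,84.9],-1],
  [[-75,-139,-107],[-35.2,35.2,84.9],-1],
  [[-75,-139,-107],[-35.2,35.2,84.9],-1],
])

```text
time: 15.58
tool_pos: [0.588, -0.1239, 0.2813]
ee_rot: [3.138, -0.785, 1.011]
wrist_force: [0.0, 0.3, 0.0]
width: 0.0008
```

```bash
cat > c.py <<'E'
from h import *
ori=np.array([.6165,.0621,0]);a=np.radians(57.6);E=np.array([[np.cos(a),np.sin(a),0],[-np.sin(a),np.cos(a),0],[0,0,1]])
o=status.get_obs();Rt=R.from_euler('xyz',o['ee_rot']).as_matrix()
print("t",o['time'],"case",(E@(o['tool_pos']-ori)*1000).round(1),"F",(E@o['wrist_force']).round(1));print("tool axes in case (cols)\n",E@Rt)
print(o['joint_positions'])
def goto(p):  # shift in tool axes to case point, mm
    return (E@Rt).T@(np.array(p)-E@(o['tool_pos']-ori)*1000)
E
python3 - <<'E'
from c import *
print(goto([-172.7,-75,144.7]))
im=viewer.snapshot("wrist");cv2.imwrite("pics/w3.png",im[:,:,::-1])
im=viewer.snapshot("top");cv2.imwrite("pics/top3.png",im[:,:,::-1])
E
```

```text
t 15.575 case [-172.3  -75.7  281.3] F [0.3 0.1 0. ]
tool axes in case (cols)
 [[ 0.707   0.0031  0.7072]
 [ 0.0039 -1.      0.0006]
 [ 0.7072  0.0023 -0.7071]]
[-0.7325  0.1258  1.3817  0.7847  1.7341 -0.0774]
[-96.8385  -0.9721  96.2929]
```

move_arm([
  [[-40,-1,40],[0,0,0],-1],
  [[-75,-1,75],[0,0,0],-1],
  [[-97,-1,96],[0,0,0],-1],
  [[-97,-1,96],[0,0,0],-1],
])

```text
time: 16.18
tool_pos: [0.5853, -0.1229, 0.1413]
ee_rot: [-3.133, -0.787, 1.001]
wrist_force: [-0.6, 0.4, 0.3]
width: 0.0004
```

```bash
python3 - <<'E'
from c import *
print(goto([-102,-75,74]))
im=viewer.snapshot("wrist");im2=viewer.snapshot("scene");cv2.imwrite("pics/w4.png",np.vstack([cv2.resize(im[:,:,::-1],(480,300)),im2[100:390,120:600,::-1]]))
E
```

```text
t 16.175 case [-173.   -72.8  141.3] F [-0.   0.7  0.3]
tool axes in case (cols)
 [[ 0.7062  0.0019  0.708 ]
 [-0.0028 -1.      0.0056]
 [ 0.708  -0.0059 -0.7061]]
[-0.7345  0.2081  1.5734  0.7716  1.5449 -0.2647]
[ 2.4721  2.7459 97.7508]
```

View pics/w4.png

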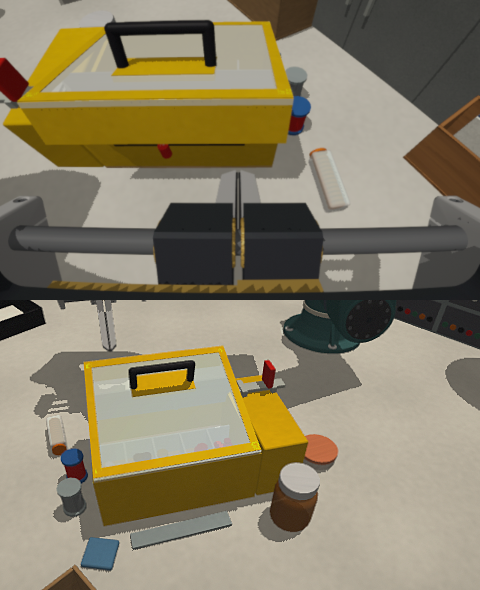

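The wrist view shows the lid held up and the red pin's lower end visible under the skirt near (165,151), which is (220,201) in the full picture. I locate it by casting a ray onto its plane at case x = -106.

```bash
python3 - <<'E'
from c import *
im=viewer.snapshot("wrist");h=cv2.cvtColor(im[:,:,::-1].copy(),cv2.COLOR_BGR2HSV)
m=cv2.inRange(h,(0,150,50),(8,255,255))|cv2.inRange(h,(172,150,50),(180,255,255));m[:, :150]=0;m[:,300:]=0;m[:180]=0;m[225:]=0
x,y,w,hh=cv2.boundingRect(m);print(x,y,w,hh)
c=cam("wrist",o);oo,d=ray(c,[(x+w/2,y+hh/2),(x,y+hh/2),(x+w,y+hh/2),(x+w/2,y+hh)])
oc=E@(oo-ori)*1000;dc=d@E.T
for v in dc:print((oc+v*(-106-oc[0])/v[0]).round(1))
E
```

```text
t 16.275 case [-173.1  -75.   145.4] F [-0.6 -0.3  0.7]
tool axes in case (cols)
 [[ 0.7063  0.0016  0.708 ]
 [ 0.0024 -1.     -0.0002]
 [ 0.708   0.0018 -0.7063]]
[-0.7346  0.2049  1.5685  0.7728  1.5452 -0.2644]
208 195 19 18
[-106.    11.7   74.2]
[-106.    20.1   74.2]
[-106.     3.4   74.2]
[-106.    16.    57.7]
```

move_arm([
  [[0,-30,30],[0,0,0],-1],
  [[0,-30,60],[0,0,0],-1],
  [[0,-30,80],[0,0,0],-1],
  [[0,-30,80],[0,0,0],-1],
])

```text
time: 16.82
tool_pos: [0.5917, -0.0597, 0.0886]
ee_rot: [3.139, -0.786, 1.01]
wrist_force: [-0.3, -0.6, 0.6]
width: 0.0002
```

move_arm([
  [[0,0,8],[0,0,0],-1],
  [[0,0,16],[0,0,0],-1],
  [[0,0,20],[0,0,0],-1],
  [[0,0,20],[0,0,0],-1],
])

```text
time: 17.32
tool_pos: [0.5987, -0.0482, 0.0731]
ee_rot: [-3.141, -0.786, 1.006]
wrist_force: [-1.0, -0.3, 0.9]
width: 0.0006
```

```bash
python3 -c "
from c import *"
```

```text
t 17.325 case [-102.7  -44.1   73.1] F [-0.8  0.7  0.9]
tool axes in case (cols)
 [[ 0.7066  0.0011  0.7076]
 [ 0.0005 -1.      0.0011]
 [ 0.7076 -0.0004 -0.7066]]
[-0.6119  0.2182  1.7121  0.8096  1.3522 -0.291 ]
```

In position with no contact. I slide towards +y.

move_arm([
  [[0,-6,0],[0,0,0],-1],
  [[0,-12,0],[0,0,0],-1],
  [[0,-18,0],[0,0,0],-1],
  [[0,-18,0],[0,0,0],-1],
])

```text
time: 17.82
tool_pos: [0.5831, -0.0384, 0.0734]
ee_rot: [3.141, -0.786, 1.006]
wrist_force: [0.6, -1.3, 0.0]
width: 0.0004
```

move_arm([
  [[0,-2,0],[0,0,0],-1],
  [[0,-4,0],[0,0,0],-1],
  [[0,-4,0],[0,0,0],-1],
])

```text
time: 18.2
tool_pos: [0.5801, -0.0365, 0.0733]
ee_rot: [3.142, -0.786, 1.006]
wrist_force: [0.3, -0.5, 0.7]
width: 0.0004
```

move_arm([
  [[0,-2,0],[0,0,0],-1],
  [[0,-4,0],[0,0,0],-1],
  [[0,-4,0],[0,0,0],-1],
])

```text
time: 18.58
tool_pos: [0.5767, -0.0343, 0.0733]
ee_rot: [-3.142, -0.786, 1.006]
wrist_force: [0.1, -0.6, 0.5]
width: 0.0003
```

move_arm([
  [[0,-1.5,0],[0,0,0],-1],
  [[0,-3,0],[0,0,0],-1],
  [[0,-3,0],[0,0,0],-1],
])

```text
time: 18.95
tool_pos: [0.5742, -0.0328, 0.0733]
ee_rot: [3.142, -0.786, 1.006]
wrist_force: [0.3, -1.0, 0.3]
width: 0.0002
```

move_arm([
  [[0,-1.5,0],[0,0,0],-1],
  [[0,-3,0],[0,0,0],-1],
  [[0,-3,0],[0,0,0],-1],
])

```text
time: 19.32
tool_pos: [0.5716, -0.0312, 0.0733]
ee_rot: [-3.142, -0.786, 1.006]
wrist_force: [-0.3, 0.2, -0.7]
width: 0.0001
```

move_arm([
  [[0,-1,0],[0,0,0],-1],
  [[0,-2,0],[0,0,0],-1],
  [[0,-2,0],[0,0,0],-1],
])

```text
time: 19.7
tool_pos: [0.57, -0.0301, 0.0733]
ee_rot: [3.142, -0.786, 1.006]
wrist_force: [0.1, -0.2, -0.4]
width: 0.0005
```

move_arm([
  [[0,-1,0],[0,0,0],-1],
  [[0,-2,0],[0,0,0],-1],
  [[0,-2,0],[0,0,0],-1],
])

```text
time: 20.08
tool_pos: [0.5683, -0.029, 0.0733]
ee_rot: [3.142, -0.786, 1.006]
wrist_force: [-0.2, 0.1, -0.1]
width: 0.0003
```

move_arm([
  [[0,-1,0],[0,0,0],-1],
  [[0,-2,0],[0,0,0],-1],
  [[0,-2,0],[0,0,0],-1],
])

```text
time: 20.45
tool_pos: [0.5671, -0.0283, 0.0735]
ee_rot: [3.14, -0.786, 1.007]
wrist_force: [0.7, -1.2, -1.0]
width: 0.0004
```

move_arm([
  [[0,-1,0],[0,0,0],-1],
  [[0,-2,0],[0,0,0],-1],
  [[0,-2,0],[0,0,0],-1],
])

```text
time: 20.82
tool_pos: [0.566, -0.028, 0.0736]
ee_rot: [3.138, -0.785, 1.007]
wrist_force: [4.2, -2.3, -1.8]
width: 0.0005
```

move_arm([
  [[0,-1,0],[0,0,0],-1],
  [[0,-2,0],[0,0,0],-1],
  [[0,-2,0],[0,0,0],-1],
])

```text
time: 21.2
tool_pos: [0.5646, -0.0277, 0.0736]
ee_rot: [3.136, -0.785, 1.007]
wrist_force: [4.6, -3.6, -0.5]
width: 0.0005
```

move_arm([
  [[0,-1,0],[0,0,0],-1],
  [[0,-2,0],[0,0,0],-1],
  [[0,-2,0],[0,0,0],-1],
])

```text
time: 21.58
tool_pos: [0.5631, -0.0272, 0.0736]
ee_rot: [3.135, -0.784, 1.007]
wrist_force: [3.9, -6.0, -1.4]
width: 0.0005
```

Contact is at TCP y ≈ -7, which matches the camera estimate. The pin yields at about 6 N. I push on to about 22 mm past contact.

move_arm([
  [[0,-1.5,0],[0,0,0],-1],
  [[0,-3,0],[0,0,0],-1],
  [[0,-4.5,0],[0,0,0],-1],
  [[0,-6,0],[0,0,0],-1],
  [[0,-6,0],[0,0,0],-1],
])

```text
time: 22.2
tool_pos: [0.5579, -0.0246, 0.0738]
ee_rot: [3.134, -0.783, 1.008]
wrist_force: [1.6, -7.6, 1.1]
width: 0.0006
```

move_arm([
  [[0,-1.5,0],[0,0,0],-1],
  [[0,-3,0],[0,0,0],-1],
  [[0,-4.5,0],[0,0,0],-1],
  [[0,-6,0],[0,0,0],-1],
  [[0,-6,0],[0,0,0],-1],
])

```text
time: 22.82
tool_pos: [0.552, -0.0192, 0.074]
ee_rot: [3.139, -0.786, 1.007]
wrist_force: [1.1, -4.5, 1.3]
width: 0.0004
```

```bash
python3 -c "
from c import *"
```

```text
t 22.825 case [-103.2   10.9   74. ] F [-3.2 -3.3  1.3]
tool axes in case (cols)
 [[ 0.7068  0.      0.7074]
 [ 0.0014 -1.     -0.0013]
 [ 0.7074  0.0019 -0.7068]]
[-0.6183  0.1022  1.8453  0.8115  1.3424 -0.3089]
```

move_arm([
  [[0,-1.5,0],[0,0,0],-1],
  [[0,-3,0],[0,0,0],-1],
  [[0,-3,0],[0,0,0],-1],
])

```text
time: 23.2
tool_pos: [0.5489, -0.0165, 0.0735]
ee_rot: [-3.141, -0.787, 1.006]
wrist_force: [1.8, -2.9, 2.3]
width: 0.0005
```

```bash
python3 -c "
from c import *
im=viewer.snapshot('wrist');cv2.imwrite('pics/w5.png',im[:,:,::-1])"
```

```text
t 23.2 case [-102.6   15.    73.5] F [-1.5 -3.1  2.3]
tool axes in case (cols)
 [[ 0.7063  0.0012  0.7079]
 [ 0.0008 -1.      0.0009]
 [ 0.7079 -0.0001 -0.7063]]
[-0.6177  0.0962  1.8534  0.812   1.3428 -0.3096]
```

View pics/w5.png

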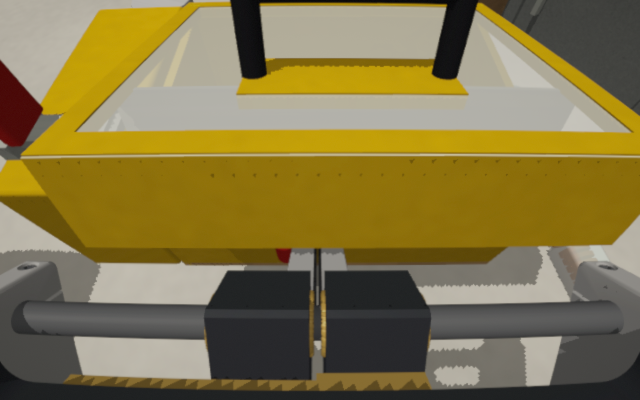

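The red pin stays hard against the finger's left side, at (284,254). It has been pushed about 22 mm. I back off, withdraw and return above the handle.

move_arm([
  [[0,4,0],[0,0,0],-1],
  [[0,4,-40],[0,0,0],-1],
  [[0,4,-90],[0,0,0],-1],
  [[0,4,-110],[0,0,0],-1],
  [[45,4,-155],[0,0,0],-1],
  [[92,4,-202],[0,0,0],0],
  [[184,14,-94],[35.2,-35.2,-84.9],0],
  [[184,14,-94],[35.2,-35.2,-84.9],0],
  [[184,14,-94],[35.2,-35.2,-84.9],0],
  [[184,14,-94],[35.2,-35.2,-84.9],0],
  [[184,14,-94],[35.2,-35.2,-84.9],0],
  [[184,14,-94],[35.2,-35.2,-84.9],0],
  [[184,14,-94],[35.2,-35.2,-84.9],0],
  [[184,14,-94],[35.2,-35.2,-84.9],0],
  [[184,14,-94],[35.2,-35.2,-84.9],0],
  [[184,14,-94],[35.2,-35.2,-84.9],0],
  [[184,14,-94],[35.2,-35.2,-84.9],0],
  [[184,14,-94],[35.2,-35.2,-84.9],0],
  [[184,14,-94],[35.2,-35.2,-84.9],0],
])

```text
time: 25.62
tool_pos: [0.5947, 0.0286, 0.2697]
ee_rot: [3.142, -0.001, 2.575]
wrist_force: [0.3, 0.3, -0.6]
width: 0.047
```

```bash
python3 -c "
from c import *
print(goto([-39,0,166]))
im=viewer.snapshot('wrist');cv2.imwrite('pics/w6.png',im[:,:,::-1])"
```

```text
t 25.625 case [-40.    0.5 269.7] F [ 0.4 -0.1 -0.6]
tool axes in case (cols)
 [[ 0.0013  1.      0.    ]
 [ 1.     -0.0013  0.0007]
 [ 0.0007  0.     -1.    ]]
[-0.0474  0.1875  1.1322  0.0004  1.8225 -1.0513]
[ -0.5459   1.0047 103.7057]
```

View pics/w6.png

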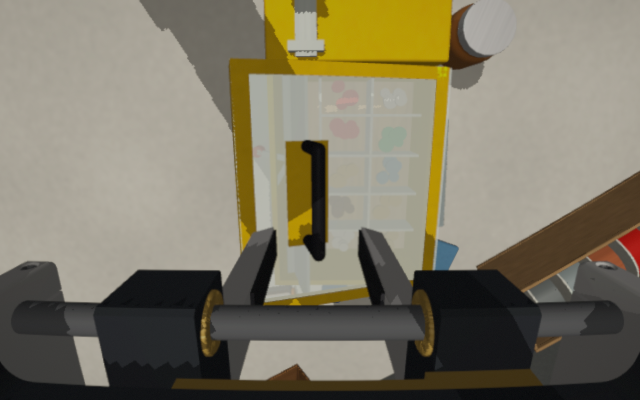

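The bar is centred between the fingers at column 319. I descend and grip it.

move_arm([
  [[0,1,50],[0,0,0],0],
  [[0,1,92],[0,0,0],0],
  [[0,1,100],[0,0,0],-0.4],
  [[0,1,100],[0,0,0],-1],
  [[0,1,100],[0,0,0],-1],
  [[0,1,100],[0,0,0],-1],
  [[0,1,100],[0,0,0],-1],
  [[0,1,100],[0,0,0],-1],
])

```text
time: 26.68
tool_pos: [0.5957, 0.0288, 0.1723]
ee_rot: [-3.141, 0.004, 2.576]
wrist_force: [-2.6, -4.0, 5.6]
width: 0.0111
```

move_arm([
  [[0,1.2,-2],[0,0,0],-1],
  [[0,2.4,-4],[0,0,0],-1],
  [[0,2.4,-4],[0,0,0],-1],
])

```text
time: 27.05
tool_pos: [0.5958, 0.0291, 0.1729]
ee_rot: [-3.135, 0.001, 2.575]
wrist_force: [-1.7, -7.9, -2.4]
width: 0.0113
```

move_arm([
  [[0,1.2,-2],[0,0,0],-1],
  [[0,2,-3],[0,0,0],-1],
  [[0,2,-3],[0,0,0],-1],
])

```text
time: 27.42
tool_pos: [0.5965, 0.0303, 0.1752]
ee_rot: [-3.134, -0.0, 2.574]
wrist_force: [-1.2, -8.9, -3.3]
width: 0.011
```

move_arm([
  [[0,1.2,-2],[0,0,0],-1],
  [[0,2.4,-3.6],[0,0,0],-1],
  [[0,2.4,-3.6],[0,0,0],-1],
])

```text
time: 27.8
tool_pos: [0.5977, 0.0321, 0.1785]
ee_rot: [-3.133, -0.0, 2.574]
wrist_force: [-2.1, -9.0, -4.1]
width: 0.0113
```

move_arm([
  [[0,1.2,-1.8],[0,0,0],-1],
  [[0,2.7,-3.6],[0,0,0],-1],
  [[0,2.7,-3.6],[0,0,0],-1],
])

```text
time: 28.18
tool_pos: [0.599, 0.0342, 0.1823]
ee_rot: [-3.133, -0.0, 2.574]
wrist_force: [-2.0, -10.1, -4.2]
width: 0.011
```

The lid passes the catch freely. I continue along the arc.

move_arm([
  [[0,1.8,-2.5],[0,0,0],-1],
  [[0,6.7,-8.3],[0,0,0],-1],
  [[0,11.8,-13.9],[0,0,0],-1],
  [[0,17.2,-19.3],[0,0,0],-1],
  [[0,22.9,-24.4],[0,0,0],-1],
  [[0,28.8,-29.2],[0,0,0],-1],
  [[0,35,-33.7],[0,0,0],-1],
  [[0,35,-33.7],[0,0,0],-1],
])

```text
time: 29.18
tool_pos: [0.6174, 0.0632, 0.2192]
ee_rot: [-3.132, 0.002, 2.573]
wrist_force: [-6.4, -9.7, 5.0]
width: 0.0111
```

```bash
python3 -c "
from c import *"
```

```text
t 29.175 case [  1.4  -0.1 219.2] F [-11.6   0.2   5. ]
tool axes in case (cols)
 [[ 0.0032  1.     -0.0092]
 [ 1.     -0.0032 -0.0015]
 [-0.0015 -0.0092 -1.    ]]
[ 0.0156  0.2478  1.1596 -0.0086  1.738  -0.9879]
```

move_arm([
  [[0,6.3,-4.1],[0,0,0],-1],
  [[0,12.9,-8],[0,0,0],-1],
  [[0,19.6,-11.5],[0,0,0],-1],
  [[0,26.6,-14.7],[0,0,0],-1],
  [[0,33.6,-17.5],[0,0,0],-1],
  [[0,40.8,-20],[0,0,0],-1],
  [[0,40.8,-20],[0,0,0],-1],
])

```text
time: 30.05
tool_pos: [0.6398, 0.0987, 0.2427]
ee_rot: [-3.137, 0.005, 2.573]
wrist_force: [-7.0, -8.1, 12.4]
width: 0.011
```

```bash
python3 -c "
from c import *
im=viewer.snapshot('scene');cv2.imwrite('pics/s7.png',im[:,:,::-1])"
```

```text
t 30.05 case [ 43.4  -0.1 242.7] F [-10.5   1.6  12.4]
tool axes in case (cols)
 [[ 0.0028  1.     -0.0047]
 [ 1.     -0.0028 -0.0046]
 [-0.0046 -0.0047 -1.    ]]
[ 0.069   0.3056  1.0418 -0.0066  1.7933 -0.935 ]
```

View pics/s7.png

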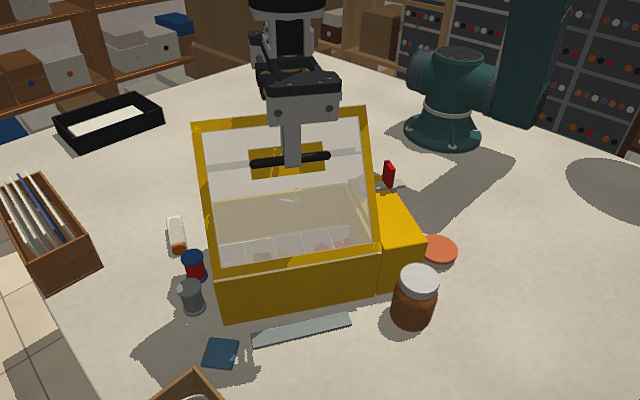

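The scene view shows the lid at about 1 rad. The bar at (290,158) is near the fingertips at (292,165), so I stop raising the tool while finishing the swing.

move_arm([
  [[0,5,1],[0,0,0],-1],
  [[0,10,1],[0,0,0],-1],
  [[0,15,1],[0,0,0],-1],
  [[0,20,0],[0,0,0],-1],
  [[0,25,0],[0,0,0],-1],
  [[0,30,0],[0,0,0],-1],
  [[0,30,0],[0,0,0],-1],
])

```text
time: 30.98
tool_pos: [0.6573, 0.126, 0.2482]
ee_rot: [3.137, 0.01, 2.575]
wrist_force: [-7.6, -4.9, 22.6]
width: 0.0112
```

```bash
python3 -c "
from c import *"
```

```text
t 30.975 case [ 75.8  -0.2 248.2] F [-8.2  3.8 22.6]
tool axes in case (cols)
 [[ 0.0008  1.      0.0043]
 [ 0.9999 -0.0007 -0.0103]
 [-0.0103  0.0043 -0.9999]]
[ 0.1064  0.3499  0.9742 -0.0031  1.8067 -0.8989]
```

move_arm([
  [[0,0,-3],[0,0,0],-1],
  [[0,0,-4],[0,0,0],-0.4],
  [[0,0,-4],[0,0,0],-0.4],
  [[0,0,-4],[0,0,0],-0.4],
  [[0,0,-30],[0,0,0],-0.4],
  [[0,0,-75],[0,0,0],-0.4],
  [[0,0,-120],[0,0,0],-0.4],
  [[0,0,-120],[0,0,0],-0.4],
])

```text
time: 31.98
tool_pos: [0.658, 0.1281, 0.3625]
ee_rot: [3.136, 0.007, 2.577]
wrist_force: [0.4, 0.3, 0.4]
width: 0.0281
```

```bash
python3 -c "
from c import *
im=viewer.snapshot('scene');im2=viewer.snapshot('top');cv2.imwrite('pics/s8.png',cv2.resize(np.vstack([im,im2])[:,:,::-1],(480,600)))"
```

```text
t 31.975 case [ 77.9   0.3 362.5] F [ 0.4 -0.2  0.4]
tool axes in case (cols)
 [[-0.0011  1.      0.0057]
 [ 1.      0.0012 -0.0065]
 [-0.0065  0.0057 -1.    ]]
[ 0.1075  0.4051  0.6726  0.0005  2.0553 -0.8988]
```

View pics/s8.png

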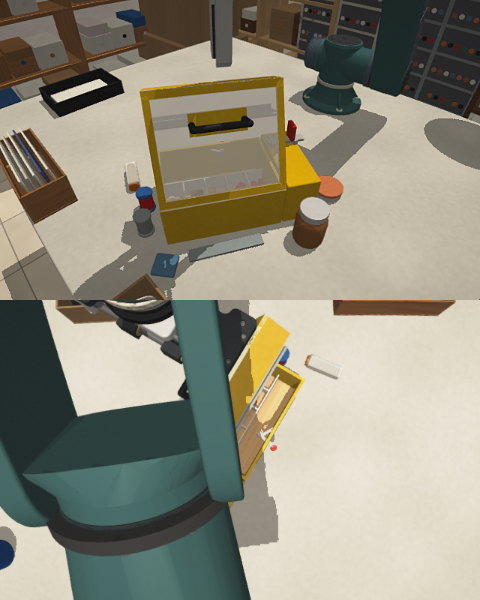

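The scene view shows the lid standing wide open, the gripper well clear above it, the bolt drawn back, and the other things where they were. Force is about zero, so I hand in.

```bash
python3 -c "
from bench import order;print(order.close_job())"
```

```text
the job is handed in; nothing more can be done
None
```

The case is open and the job is handed in; the move sequence ended at about 32 s of the 72 s allowed.

- **Bolt:** I drew it left to its stop, about 28.5 mm, where it held still at roughly 8 N. The wrist picture showed its end off the lid.
- **Lid to catch:** I raised the lid until the catch held it, with about 14 N at the wrist, and let go.
- **Catch:** I saw the pin's lower end under the raised edge in a wrist picture, so I started feeling only about 37 mm short of it. I touched it at about the expected place and pushed it about 22 mm left. The highest force I read while pushing was about 8 N.
- **Opening:** The lid swung freely past the catch point to about 1.2 rad, judged from where the handle ended up. I released it and lifted the gripper clear.

**Last checks:** The wrist force was about zero. The scene picture showed the lid standing open, the bolt back and the other things in place as far as I could see. The arm hid much of the final top view, so it could not confirm all of that.

While swinging the lid, the bar sat close to the fingertips and the wrist force rose to about 25 N, mostly upward. Nothing slipped.

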